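# Empty the grinding balls out of the mill jar

## Robot

A 7-joint arm with a two-finger parallel gripper is mounted at the origin on a cart in front of the work surface, level with it; the furniture and walls round the work are solid. World frame = base frame: x ahead of the robot, y to its left, z up, the work surface at z = 0. Lengths are in m, angles in rad, forces in N, time in s.
With the tool pointing down it reaches from about 0.425 to 0.875 m from the base axis. Payload 8.4 kg.
Tool frame: the origin (TCP) lies midway between the tips of the shut fingers; the grasp point (between the pads) lies 19 mm behind it; z points along the fingers, y is the line along which they close (so a half turn about z gives the same grasp; the last joint's range is limited). The gripper opens to 87 mm and grips with 3 to 60 N. Pads are 19 mm wide; open, the fingers measure 117 mm over their backs; the gripper's body (75 mm by 190 mm) begins 51 mm behind the grasp point.
Start: joints at [-1.406, 0.333, 0.04, 1.465, -0.013, 1.343, -0.059], TCP at [0.169, 0.627, 0.188] pointing down, gripper open.
Joint ranges: [-2.58, 2.58], [-0.38, 2.09], [-1.3, 1.39], [0.25, 2.4], [-1.5, 4.64], [0.08, 2.09], [-2.65, 2.65]. Speed limits (rad/s): [2.22, 2.22, 2.79, 2.79, 3.14, 3.14, 3.14].

## Interface

Orientations are given as a rotation vector (axis times angle).
In Python, from workcell import ctrl gives the robot as it stands. Calls block until the motion is done:
- ctrl.move_to(position, orientation): joint-space move of the TCP to a pose.
- ctrl.move_l(position, ori=None, velocity=0.15, force_limit=None): straight line of the TCP; ori=None keeps the orientation; velocity is the mean speed in m/s. With force_limit (N) it stops when the force on the tool has changed by that much, and returns True; else False.
- ctrl.movej(angles): joint-space move.
- ctrl.command_gripper(opening, grip_force=None): opening from 0.0 (shut) to 1.0 (fully open); grip_force is the grip in N (None keeps the last); returns when the fingers have stopped.
- ctrl.pause(seconds).
- ctrl.solve_ik(position, orientation): joint angles nearest the present ones, or None.
- ctrl.get_obs(): the state.
- ctrl.grab_frame(name): name is "side" or "top"; returns (picture, depth): 400x640x3 uint8, red, green, blue; 400x640 float32, m along the optical axis (not along the pixel's ray), 0 where there is no reading.
- ctrl.camera_model(name): a dict with "camera_matrix" (3x3 intrinsics, pixels), "D" ([k1, k2, p1, p2, k3] as OpenCV has them; the pictures are not rectified), "pose" (4x4, takes a point from camera to world coordinates). Camera axes: x right, y up, looking along -z (the intrinsics and any distortion apply to the point x, -y, -z); pixel columns grow to the right and rows downward; lengths in m; the calibration is good to about 2 mm. A picture is of the moment at which its call begins. camera_model takes no time and is no camera call.
A pose or a line that the arm cannot do raises ctrl.PlanningError and nothing moves.
- ctrl.job_done(): hands the job in; it is judged then, once.
Trained networks look in the newest picture that a camera, given by its name, has taken for a name from the list of things; names that differ only in an ending like _2 or _b are one class to them, and where a whole thing is asked for, a point or a joint stands for the part that bears it (a point fixed in the world has none). Each returns a list of dicts, best first, with "p" (0 to 1); they miss things now and then, are a little off and sometimes report something else, mostly with a low value. They report only what shows in the picture. A call takes as long as a camera call. They do not tell look-alikes from the thing itself.
- ctrl.boxes_of(camera, target): "bbox" ([centre column, centre row, width, height] in pixels, round what is visible of it).
The state is a dict: "time_s": time; "joint_positions": joint angles; "qd": joint speeds; "tau": joint torques, N m; "position": TCP position; "tcp_rot": TCP orientation; "wrist_force": force on the tool from outside, world axes, zero at the start; "torque": the same for the moment, N m; "gripper_width": opening from 0.0 (shut) to 1.0 (fully open); "finger_force": force on a finger pad.
Only numpy, scipy, OpenCV 4.12 (cv2) and the standard library are available. Lean on these libraries where they do the work, as an engineer would, in place of code of your own. Each camera call takes 0.05 s, during which the arm holds its last target. There are 200 camera calls.

## Task

The glaze in the mill jar is finished, so its grinding balls go back to their tray. Unscrew the black cap of the white jar in the tipping cradle and take it off, push the crank over so that all four balls roll out into the steel tray, then ease the jar back upright with the crank without letting it slam, and screw the cap back down on the jar until it is tight. Leave the tray, the vases, the pots and the other things on the table where they stand.

Things in the scene. Friction and masses are not known exactly. Their poses are not given: they have to be found in the camera images.
- stand: Grey steel tipping cradle, fixed to the table: base plate 150 x 170 x 8 mm; at y = +66 and -66 mm two uprights, 8 mm thick, 157 mm tall, carry the jar on trunnions. Origin on the table under the jar's middle; x points from the cradle to the tray (the way the jar pours: ahead and to the left of the robot), y to its left, z up. Position and yaw differ each time.
- stand_pivot (a point): Middle of the trunnion axis, 135 mm above the stand's origin; the axis runs along the stand's y. The jar turns only about it, never about the vertical.
- jar (a joint): Tilt of the white porcelain mill jar about the trunnion axis (rad): 0 = upright on its stop; grows as the mouth tips towards the tray, up to a stop at 2.05. The balls roll out at 1.9 or more. A damped spring always pulls it to 0 (0.4 N m at 0, 0.8 N m at 2.05: 5 to 10 N along the arc at the crank, up to 18 N if pushed level); let go when tipped, it slams back.
- jar_rim (a point): Centre of the jar's rim, 78 mm from the trunnion axis along the jar (213 mm above the table when upright). It turns with the jar; its z points out of the mouth. Jar: body 92 mm in diameter, bottom 62 mm below the trunnions, neck 69 mm in diameter with three thread ridges out to 77 mm, bore 64 mm, inner depth 128 mm.
- crank_grip (a point): Middle of the crank's wooden handle, a round bar 16 mm thick, 68 mm long, free all round, parallel to the trunnion axis. Fixed to the jar: 80 mm from the trunnion axis, 122 mm to the stand's -y. At tilt t it leans t - 1.047 rad from the vertical towards the tray (at 0: back, away from the tray). Fingers a little open on both sides of it, closing along the stand's x, can lead it both ways.
- cap: Black plastic screw cap, 0.20 to 0.33 kg: skirt and deck 88 mm in diameter, on the deck a round ribbed knob 48 mm in diameter, 32 mm tall. Origin at the centre of the skirt's lower edge: inner ceiling at z = 26 mm, deck's top 31 mm, knob's top 63 mm. It starts screwed on, ceiling on the rim (origin 26 mm below jar_rim), its x 0.08 to 0.20 rad clockwise of the stand's x.
- cap_knob (a point): Grip point on the cap's axis, 52 mm above its origin, 11 mm below the knob's top: fingertips 19 mm past it just clear the deck. Right-handed thread: anticlockwise from above opens. Slack up to 0.4 rad, then the cap rises 4.8 mm per rad; 2.15 rad anticlockwise of the stand's x its own x is free of the thread (2.3 is sure) and it lifts straight off.
- cap_lug0 (a point): Centre of a lug inside the skirt, on the cap's +x, 38 mm from its axis, 4 mm above its origin. Three alike, 5 mm thick, 120 degrees apart, so thirds of a turn are equivalent. Put back at the yaw where it came free the lugs drop between the ridges, the origin about 15 mm below the rim; at other yaws it rests higher and needs up to 2.1 rad more turning.
- cap_lug1 (a point): The next lug, 120 degrees anticlockwise of cap_lug0. The cap is tight when one lug points 0.2 to 0.6 rad clockwise of the stand's x (further, the harder it is turned): there the lugs wedge under the ridges and the turning moment climbs above 0.4 N m; before that it turns with 0.3 N m or less.
- cap_lug2 (a point): The third lug, 120 degrees clockwise of cap_lug0.
- jar_thread (a point): Upper end of one of the three thread ridges, 7 mm below the rim. Turned clockwise from its entry the cap sinks 4.8 mm per rad; about 2 rad on its ceiling touches the rim (still slack), and after another 0.4 rad it wedges tight. Play 1.5 mm sideways, 2 mm along the axis.
- clear_patch (a point): A point on the table, at x = -130, y = -230 mm from the stand's origin (to the right of the cradle); the table within 75 mm of it is clear, so the cap can be stood there on its skirt.
- tray: Open steel tray on the table against the cradle, under the jar's mouth: 190 mm along its x, 200 mm along its y, walls 3 mm thick and 40 mm tall, floor 3 mm. Origin under the middle of its floor; x points away from the cradle. Loose, 0.8 kg.
- ball_0: Off-white ceramic grinding ball, 28 mm in diameter, 40 g, origin at its centre. All four lie loose inside the jar at the start.
- ball_1: Off-white ceramic grinding ball, 28 mm in diameter, 40 g, origin at its centre. All four lie loose inside the jar at the start.
- ball_2: Off-white ceramic grinding ball, 28 mm in diameter, 40 g, origin at its centre. All four lie loose inside the jar at the start.
- ball_3: Off-white ceramic grinding ball, 28 mm in diameter, 40 g, origin at its centre. All four lie loose inside the jar at the start.
- vase_gourd: Bystander: blue-and-white gourd-shaped porcelain vase, 127 mm wide, 281 mm tall; origin under its centre. To be left alone.
- vase_sleeve: Bystander: white enamelled sleeve-shaped vase, 96 mm wide, 251 mm tall; origin under its centre. To be left alone.
- beaker: Bystander: biscuit-coloured open beaker, 84 mm wide, 81 mm tall; origin under its centre. To be left alone.
- pot_a: Bystander: small lidded glaze pot, 48 mm wide, 56 mm tall; origin under its centre. To be left alone.
- pot_b: Bystander: small lidded glaze pot, 48 mm wide, 56 mm tall; origin under its centre. To be left alone.
- pot_c: Bystander: small lidded glaze pot, 48 mm wide, 66 mm tall; origin under its centre. To be left alone.
There are look-alikes about, which are no part of the job. Leave any orange or yellow look-alike of the cap alone.

How it is judged:
By the outcome, as a careful person would: the job done as asked, in the order asked, and still so for the second after the job is handed in, with the robot touching nothing.
It also fails if it takes over 72 s, if anything falls off the work surface, if the arm or the gripper's body presses on something with over 40 N, if the wrist force passes 120 N, or if a joint passes its speed limit or range.

## Working session

There is one attempt and no reset: what is moved stays moved. The work goes in short steps, each a Python script; the robot and the scene stay as the last script left them, time stands still between calls to the robot, and variables do not carry over. Pictures are saved under pics/ and viewed, at most 10 in all, crops included, and the job is handed in when it is done.

```bash
mkdir -p pics; ls
cat > h.py <<'E'
import numpy as np, cv2
from scipy.spatial.transform import Rotation as R
from workcell import ctrl
def snap(n,f=None):
    im,d=ctrl.grab_frame(n)
    if f: cv2.imwrite('pics/'+f,im[:,:,::-1])
    return im,d
def cloud(n,d):
    m=ctrl.camera_model(n);K=np.array(m['camera_matrix']);D=np.array(m['D'],float);T=np.array(m['pose'])
    v,u=np.mgrid[:d.shape[0],:d.shape[1]]
    p=cv2.undistortPoints(np.stack([u.ravel(),v.ravel()],1).astype(float)[:,None],K,D)[:,0]
    z=d.ravel()
    c=np.stack([p[:,0]*z,-p[:,1]*z,-z],1)
    w=c@T[:3,:3].T+T[:3,3]; w[z<=0]=np.nan
    return w.reshape(*d.shape,3)
E
python3 - <<'E'
from h import *
for n in('side','top'):
    im,d=snap(n,n+'0.png'); w=cloud(n,d); np.save(n+'0.npy',w)
    print(n,ctrl.camera_model(n)['pose'])
    for t in('cap','stand','tray','jar','crank_grip'):
        print(t,[(np.round(b['bbox']).astype(int).tolist(),round(b['p'],2)) for b in ctrl.boxes_of(n,t)[:4]])
print(ctrl.get_obs())
E
```

```text
pics
side [[-0.94784258  0.09669889 -0.30371658 -0.01663701]
 [-0.31855646 -0.31961994  0.89239278  1.81463397]
 [-0.01078049  0.94259876  0.33375345  0.84435309]
 [ 0.          0.          0.          1.        ]]
cap [([342, 186, 21, 18], 0.8), ([363, 195, 22, 18], 0.78), ([287, 254, 14, 21], 0.53), ([246, 249, 14, 20], 0.48)]
stand [([351, 218, 43, 42], 0.82), ([344, 188, 24, 17], 0.23)]
tray [([303, 232, 52, 30], 0.9)]
jar [([341, 204, 28, 34], 0.68), ([342, 186, 21, 23], 0.59)]
crank_grip [([343, 208, 24, 23], 0.9)]
top [[-0.01704003  0.98935715 -0.1445063   0.36148024]
 [-0.99966967 -0.01963915 -0.01657878  0.0105314 ]
 [-0.01924031  0.14417606  0.98936499  1.93386243]
 [ 0.          0.          0.          1.        ]]
cap [([455, 213, 22, 22], 0.96), ([283, 187, 21, 28], 0.91), ([356, 215, 26, 22], 0.81), ([448, 249, 29, 24], 0.59)]
stand [([367, 227, 64, 44], 0.63), ([360, 219, 19, 26], 0.6)]
tray [([335, 183, 67, 66], 0.79), ([358, 217, 24, 22], 0.56), ([368, 229, 67, 53], 0.37)]
jar [([370, 217, 60, 22], 0.52)]
crank_grip [([372, 219, 61, 23], 0.82)]
{'time_s': 0.6, 'joint_positions': array([-1.40618954,  0.3331814 ,  0.03990257,  1.46538142, -0.0134033 ,
        1.34329558, -0.05849127]), 'qd': array([ 2.08052285e-04, -8.23425536e-04, -1.08183202e-04, -4.40414015e-05,
       -5.59808863e-04,  4.64638159e-04, -2.96883425e-04]), 'tau': array([-4.42024357e-04, -6.55760336e+01,  1.33227456e+00, -4.03904593e+01,
       -5.96951670e-02,  3.49043054e-02,  4.05073138e-05]), 'position': array([0.1694992 , 0.62749338, 0.18786706]), 'tcp_rot': array([-4.13223363e-01, -3.11428691e+00, -1.24843443e-06]), 'wrist_force': array([ 0.88964112, -0.21603948, -0.2326353 ]), 'torque': array([-0.02099492, -0.0107235 ,  0.02164598]), 'finger_force': 0.0, 'gripper_width': 1.0044538961421712}
```

Run:
```python
import cv2
a=cv2.imread('pics/top0.png');b=cv2.imread('pics/side0.png')
cv2.imwrite('pics/t1.png',cv2.resize(a[110:310,230:497],(800,600),interpolation=cv2.INTER_CUBIC))
cv2.imwrite('pics/s1.png',cv2.resize(b[140:290,220:420],(800,600),interpolation=cv2.INTER_CUBIC))
```

```text
(no output)
```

View pics/t1.png

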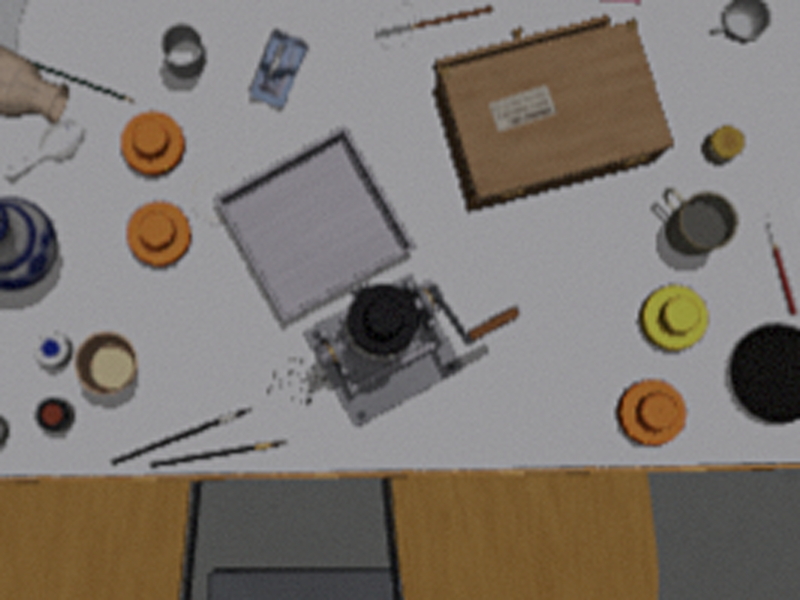

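View pics/s1.png

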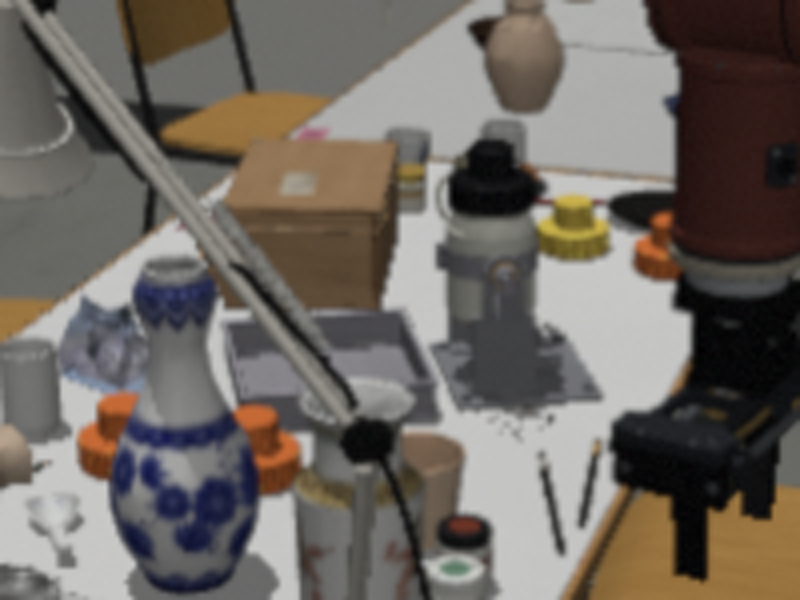

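Top: the wanted black cap is on the jar at full px (358,216). Look-alikes are orange at (281,158), (283,188) and (447,247), yellow at (455,216), and a flat black disc at (490,234). I choose the black cap at (358,216), because it sits on the white jar in the cradle with the crank to its right, at crop (495,322). The side view confirms it at (343,186).

Run:
```python
from h import *
for n in('top','side'):
    im=cv2.imread(f'pics/{n}0.png'); w=np.load(n+'0.npy')
    if n=='top': c0=np.nanmedian(w[214:218,356:360].reshape(-1,3),0); print('c0',c0)
    r=np.hypot(w[...,0]-c0[0],w[...,1]-c0[1])
    for lo,hi,rr in((.235,.27,.07),(.205,.23,.08),(.145,.165,.13),(.165,.19,.2),(.003,.02,.16)):
        m=(w[...,2]>lo)&(w[...,2]<hi)&(r<rr); p=w[m]
        print(n,lo,m.sum(),'med',np.round(np.median(p,0),4),'mid',np.round((p.min(0)+p.max(0))/2,4),'ext',np.round(np.ptp(p,axis=0),3))
    if n=='top':
        # crank handle: brown
        hsv=cv2.cvtColor(im,cv2.COLOR_BGR2HSV)
        m=(hsv[...,0]<20)&(hsv[...,1]>90)&(r<.2)&(r>.08)&(w[...,2]>.1)
        p=w[m]; print('crank',m.sum()); print(np.round(p,3).tolist())
        m=(w[...,2]>.028)&(w[...,2]<.055)&(r<.36)
        q=w[m]; np.save('walls.npy',q); print('walls',len(q))
        rect=cv2.minAreaRect(q[(q[:,0]>c0[0]-.05)&(q[:,1]>c0[1]-.08)][:,:2].astype(np.float32)); print(rect)
```

```text
c0 [ 0.52996434 -0.09240705  0.25113122]
top 0.235 144 med [ 0.5322 -0.0942  0.2497] mid [ 0.5337 -0.0949  0.2487] ext [0.047 0.045 0.023]
top 0.205 306 med [ 0.5287 -0.0902  0.2174] mid [ 0.5334 -0.0945  0.218 ] ext [0.086 0.085 0.024]
top 0.145 138 med [ 0.5335 -0.0894  0.1526] mid [ 0.5346 -0.1012  0.1546] ext [0.098 0.178 0.019]
top 0.165 127 med [ 0.5251 -0.2142  0.1786] mid [ 0.5241 -0.1582  0.1774] ext [0.068 0.217 0.024]
top 0.003 1491 med [ 0.5015 -0.0819  0.007 ] mid [ 0.5309 -0.0925  0.0114] ext [0.317 0.314 0.017]
crank 50
[[0.543, -0.255, 0.187], [0.543, -0.26, 0.179], [0.544, -0.265, 0.176], [0.539, -0.248, 0.185], [0.539, -0.252, 0.184], [0.539, -0.255, 0.188], [0.538, -0.259, 0.189], [0.539, -0.264, 0.182], [0.536, -0.241, 0.178], [0.536, -0.245, 0.181], [0.536, -0.249, 0.181], [0.536, -0.252, 0.182], [0.536, -0.256, 0.181], [0.536, -0.26, 0.177], [0.534, -0.235, 0.168], [0.532, -0.236, 0.187], [0.532, -0.24, 0.185], [0.532, -0.245, 0.181], [0.531, -0.247, 0.188], [0.532, -0.252, 0.182], [0.529, -0.23, 0.179], [0.528, -0.233, 0.186], [0.529, -0.237, 0.179], [0.529, -0
[... 541 characters left out ...]
514, -0.214, 0.183], [0.514, -0.218, 0.177], [0.51, -0.206, 0.183], [0.511, -0.211, 0.175]]
walls 754
((0.6817359924316406, 0.03169253468513489), (0.4373050630092621, 0.3762983977794647), 84.11018371582031)
side 0.235 62 med [ 0.526  -0.0845  0.2447] mid [ 0.5279 -0.089   0.2422] ext [0.047 0.057 0.013]
side 0.205 155 med [ 0.5201 -0.0743  0.2142] mid [ 0.5289 -0.0837  0.2174] ext [0.087 0.086 0.024]
side 0.145 133 med [ 0.5106 -0.0557  0.1539] mid [ 0.53   -0.1135  0.1549] ext [0.097 0.189 0.02 ]
side 0.165 143 med [ 0.5177 -0.0673  0.1737] mid [ 0.5261 -0.1579  0.1773] ext [0.084 0.224 0.025]
side 0.003 388 med [ 0.5287 -0.0707  0.0063] mid [ 0.5316 -0.0774  0.0114] ext [0.312 0.248 0.017]
```

Run:
```python
from h import *
from scipy.optimize import least_squares
psi=np.radians(27.5)
for n in('top','side'):
    w=np.load(n+'0.npy'); im=cv2.imread(f'pics/{n}0.png'); c0=np.array([.533,-.0945])
    Rm=np.array([[np.cos(psi),-np.sin(psi)],[np.sin(psi),np.cos(psi)]])
    s=(w[...,:2]-c0)@Rm
    hsv=cv2.cvtColor(im,cv2.COLOR_BGR2HSV)
    m=(np.abs(s[...,0]+.069)<.03)&(np.abs(s[...,1]+.122)<.05)&(w[...,2]>.15)&(w[...,2]<.2)&(hsv[...,1]>70)
    p=w[m][:,:2]; k=p.mean(0); v=np.linalg.svd(p-k)[2][0]; v*=-np.sign(v[1]); print(n,'handle',len(p),k,'mid',(p.min(0)+p.max(0))/2,'z',np.median(w[m][:,2]),'yaw',np.degrees(np.arctan2(v[0],-v[1])))
    m=(s[...,0]>.06)&(s[...,0]<.31)&(np.abs(s[...,1])<.13)&(w[...,2]>.027)&(w[...,2]<.06)
    rect=cv2.minAreaRect(w[m][:,:2].astype(np.float32)); print('tray',m.sum(),rect)
    for lo,hi in((.24,.26),(.21,.225)):
        m=(np.hypot(*(np.moveaxis(w[...,:2],-1,0)-c0[:,None,None]))<.08)&(w[...,2]>lo)&(w[...,2]<hi)
        print('circ',lo,cv2.minEnclosingCircle(w[m][:,:2].astype(np.float32)))
    m=(np.abs(s[...,0])<.1)&(np.abs(s[...,1])<.11)&(w[...,2]>.14)&(w[...,2]<.165)&(np.abs(s[...,1])>.055)
    q=s[m]; 
    for sg in(1,-1):
        a=q[q[:,1]*sg>0]; print('upr',sg,len(a),np.round([a.mean(0),a.min(0),a.max(0)],3).tolist())
```

```text
top handle 52 [ 0.52695069 -0.23487327] mid [ 0.52681236 -0.23542603] z 0.18142953257011019 yaw 27.451915154724546
tray 347 ((0.6847872734069824, -0.0149058997631073), (0.19687920808792114, 0.20758673548698425), 28.334835052490234)
circ 0.24 ((0.5335960388183594, -0.0939166471362114), 0.024004174396395683)
circ 0.21 ((0.5335245132446289, -0.09370505064725876), 0.044450219720602036)
upr 1 57 [[0.001, 0.071], [-0.021, 0.055], [0.022, 0.09]]
upr -1 72 [[-0.006, -0.074], [-0.047, -0.087], [0.022, -0.058]]
side handle 8 [ 0.52950391 -0.24228027] mid [ 0.52631693 -0.23028371] z 0.17622240328652966 yaw 24.95007087856018
tray 235 ((0.680875301361084, -0.016192108392715454), (0.1974051296710968, 0.22355735301971436), 27.908655166625977)
circ 0.24 ((0.5280094742774963, -0.08895695209503174), 0.029047241434454918)
circ 0.21 ((0.5299874544143677, -0.08673766255378723), 0.047148093581199646)
upr 1 43 [[-0.001, 0.074], [-0.024, 0.059], [0.019, 0.095]]
upr -1 2 [[-0.073, -0.08], [-0.079, -0.087], [-0.068, -0.073]]
```

Run:
```python
from h import *
for n in('top','side'):
    w=np.load(n+'0.npy'); m=(w[...,2]>.22)&(w[...,2]<1.4)&(w[...,0]>.05)&(w[...,0]<1.1)&(np.abs(w[...,1])<1.)
    p=w[m]; k,i=np.unique(np.round(p[:,:2]/.08).astype(int),axis=0,return_inverse=True); i=i.ravel()
    for j in range(len(k)):
        q=p[i==j]
        if len(q)>4: print(n,np.round(k[j]*.08,2),len(q),np.round([q[:,2].min(),q[:,2].max()],2))
c=np.array([.533,-.0938]);psi=.483
for z in(.223,.32):
  for a in np.arange(-3.0,3.2,.4):
    q=ctrl.solve_ik([*c,z],(R.from_euler('z',a)*R.from_euler('x',np.pi)).as_rotvec())
    print(z,round(a,2),None if q is None else np.round(q,2))
for x,y in((-.069,-.126),(.064,-.126),(-.13,-.23)):
  P=c+np.array([[np.cos(psi),-np.sin(psi)],[np.sin(psi),np.cos(psi)]])@[x,y]
  for a in(psi+np.pi/2,psi-np.pi/2):
    for z in(.2,.04):
      q=ctrl.solve_ik([*P,z],(R.from_euler('z',a)*R.from_euler('x',np.pi)).as_rotvec()); print(P,round(a,2),z,None if q is None else np.round(q,2))
```

```text
top [ 0.08 -0.08] 65 [0.22 0.32]
top [0.08 0.  ] 431 [0.22 0.53]
top [0.08 0.08] 993 [0.22 0.76]
top [0.08 0.16] 1112 [0.55 0.77]
top [0.08 0.24] 1007 [0.65 0.76]
top [0.08 0.32] 646 [0.68 0.73]
top [0.08 0.4 ] 404 [0.66 0.71]
top [0.08 0.48] 204 [0.64 0.69]
top [0.08 0.56] 119 [0.62 0.66]
top [0.08 0.64] 13 [0.64 0.65]
top [0.16 0.24] 240 [0.65 0.73]
top [0.16 0.32] 508 [0.65 0.72]
top [0.16 0.4 ] 676 [0.63 0.71]
top [0.16 0.48] 806 [0.61 0.69]
top [0.16 0.56] 1305 [0.29 0.67]
top [0.16 0.64] 693 [0.23 0.66]
top [0.16 0.72] 22 [0.32 0.62]
top [0.24 0.56] 163 [0.55 0.65]
top [0.24 0.64] 386 [0.3  0.65]
top [0.24 0.72] 97 [0.3  0.34]
top [0.24 0.96] 36 [0.22 0.36]
top [0.32 0.88] 231 [0.22 0.48]
top [0.32 0.96] 30 [0.37 0.43]
top [0.4  0.48] 13 [0.24 0.26]
top [0.4  0.56] 70 [0.22 0.26]
top [0.4  0.88] 154 [0.46 0.53]
top [ 0.48 -0.08] 57 [0.22 0.26]
top [0.48 0.48] 27 [0.22 0.26]
top [0.48 0.56] 111 [0.22 0.26]
top [0.48 0.8 ] 105 [0.49 0.59]
top [0.48 0.88] 150 [0.49 0.59]
top [ 0.56 -0.16] 10 [0.22 0.23]
top [ 0.56 -0.08] 155 [0.22 0.26]
top [0.56 0.72] 77 [0.5  0.53]
top [0.56 0.8
[... 3287 characters left out ...]
3253] -1.09 0.04 [-0.56  0.63  1.22  1.84 -0.65  1.14 -1.77]
[ 0.64819796 -0.17566227] 2.05 0.2 [-0.51  0.56  1.07  1.43 -0.48  1.44  1.04]
[ 0.64819796 -0.17566227] 2.05 0.04 [-0.39  0.62  0.84  1.6  -0.49  1.15  1.04]
[ 0.64819796 -0.17566227] -1.09 0.2 [-0.57  0.63  1.21  1.43 -0.59  1.48 -2.03]
[ 0.64819796 -0.17566227] -1.09 0.04 [-0.57  0.83  1.21  1.61 -0.81  1.28 -1.88]
[ 0.52469203 -0.35786624] 2.05 0.2 [-0.09  0.37  0.82  1.52 -0.27  1.37  1.23]
[ 0.52469203 -0.35786624] 2.05 0.04 [-0.09  0.53  0.82  1.7  -0.43  1.1   1.35]
[ 0.52469203 -0.35786624] -1.09 0.2 [-0.31  0.54  1.22  1.53 -0.51  1.43 -1.73]
[ 0.52469203 -0.35786624] -1.09 0.04 [-0.3   0.76  1.21  1.71 -0.75  1.23 -1.56]
```

```bash
cat >> h.py <<'E'
C=np.array([.533,-.0938]);PSI=.483
def O(a): return (R.from_euler('z',a)*R.from_euler('x',np.pi)).as_rotvec()
def S(x,y): return C+np.array([[np.cos(PSI),-np.sin(PSI)],[np.sin(PSI),np.cos(PSI)]])@[x,y]
def st(s=''):
    o=ctrl.get_obs(); print(s,'t%.2f'%o['time_s'],np.round(o['position'],4),'F',np.round(o['wrist_force'],1),'M',np.round(o['torque'],2),'g %.3f ff %.1f'%(o['gripper_width'],o['finger_force']),'q7 %.2f'%o['joint_positions'][6]); return o
E
python3 - <<'E'
from h import *
p=ctrl.get_obs()['position']
ctrl.move_l([p[0],p[1],.40],velocity=.3); st('up')
ctrl.move_to([*C,.34],O(.3)); o=st('above'); print(np.round(o['joint_positions'],2))
print(ctrl.move_l([*C,.2225],velocity=.12,force_limit=8)); st('down')
im,d=snap('top','t2.png'); i2,_=snap('side','s2.png')
cv2.imwrite('pics/c2.png',np.vstack([cv2.resize(im[150:290,280:460,::-1],(720,560))[:300],cv2.resize(i2[150:225,290:470,::-1],(720,300))]))
E
```

```text
up t1.46 [0.1695 0.6273 0.3983] F [ 0.   0.7 -1.1] M [-0.01 -0.02  0.01] g 1.003 ff 0.0 q7 -0.06
above t4.31 [ 0.5333 -0.0927  0.34  ] F [ 0.1 -1.  -1. ] M [-0.09  0.15 -0.01] g 0.997 ff 0.0 q7 -1.09
[-0.91  0.08  1.09  1.51 -0.07  1.6  -1.09]
False
down t5.44 [ 0.5334 -0.0939  0.2231] F [-0.8 -0.2 -0.2] M [-0.08  0.16 -0.03] g 1.001 ff 0.0 q7 -1.05
```

View pics/c2.png

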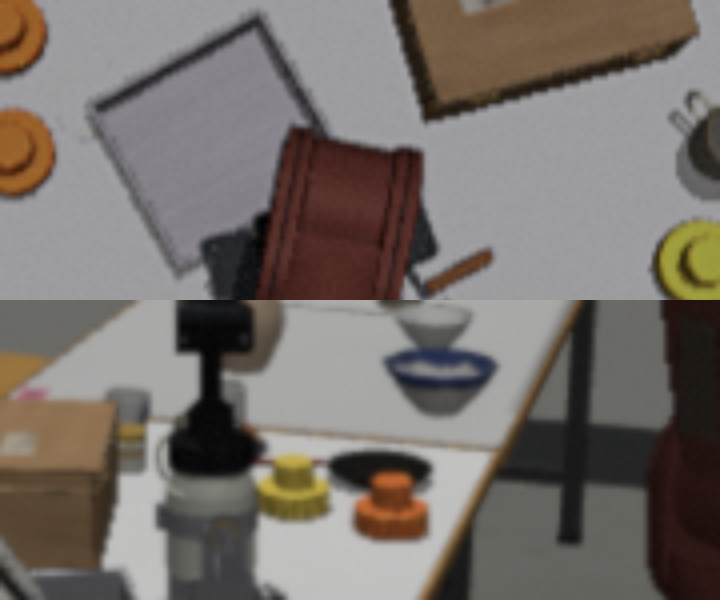

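The picture shows the gripper straddling the black knob (side crop (210,400)), with the crank and tray untouched. Grip and unscrew.

```bash
cat >> h.py <<'E'
def turn(a0,da,n,xy,z,rise,b,k=1e-4,mmax=9,slack=0):
    """rotate n steps of da; z follows rise(m/rad) and vertical force"""
    a=a0
    for i in range(n):
        a+=da
        if abs(a-a0)>slack: z+=rise*da
        ctrl.move_to([*xy,z],O(a)); o=st('a%.2f z%.4f'%(a,z)); f=o['wrist_force'][2]-b[2]
        z+=np.clip(k*f,-.001,.001) if abs(f)>3 else 0
        if abs(o['torque'][2])>mmax: break
    return a,z
E
python3 - <<'E'
from h import *
b=ctrl.get_obs()['wrist_force']
ctrl.command_gripper(0.4,45); st('grip')
a,z=turn(.3,.3,9,C,.2225,.0048,b,slack=.35)
print(a,z)
E
```

```text
grip t6.63 [ 0.533  -0.0938  0.2225] F [0.2 0.7 0.6] M [-0.08  0.13 -0.02] g 0.400 ff 0.0 q7 -1.05
a0.60 z0.2225 t7.02 [ 0.533  -0.0939  0.2225] F [ 1.  -1.5 -0.3] M [-0.12  0.12  0.  ] g 0.401 ff 0.0 q7 -0.77
a0.90 z0.2239 t7.40 [ 0.533  -0.0939  0.2239] F [ 0.7  0.2 -0.2] M [-0.15  0.12 -0.04] g 0.402 ff 0.0 q7 -0.48
a1.20 z0.2254 t7.78 [ 0.533  -0.0939  0.2253] F [ 0.6  1.1 -0.4] M [-0.07  0.05  0.01] g 0.397 ff 0.0 q7 -0.18
a1.50 z0.2268 t8.17 [ 0.533  -0.0939  0.2268] F [-0.4  0.4  0.3] M [-0.06  0.05  0.04] g 0.400 ff 0.0 q7 0.11
a1.80 z0.2283 t8.55 [ 0.533  -0.0939  0.2282] F [-0.7 -0.6 -0.6] M [-0.09  0.02 -0.03] g 0.399 ff 0.0 q7 0.40
a2.10 z0.2297 t8.93 [ 0.533  -0.0939  0.2296] F [-0.2 -0.5  0.3] M [-0.04  0.06  0.01] g 0.401 ff 0.0 q7 0.70
a2.40 z0.2311 t9.32 [ 0.533  -0.0939  0.2311] F [-0.5 -0.7  0.8] M [-0.05  0.03 -0.01] g 0.398 ff 0.0 q7 0.99
a2.70 z0.2326 t9.70 [ 0.533  -0.0938  0.2325] F [ 0.2 -0.   0.3] M [-0.05 -0.03 -0.05] g 0.401 ff 0.0 q7 1.29
a3.00 z0.2340 t10.08 [ 0.533  -0.0938  0.234 ] F [ 1.3 -0.3 -0.7] M [ 0.04 -0.    0.04] g 0.402 ff 0.0 q7 1.59
2.9999999999999996 0.23401999999999998
```

Run:
```python
from h import *
ctrl.command_gripper(1.0)
ctrl.move_to([*C,.2225],O(.3)); st()
ctrl.command_gripper(0.0,45); st('grip')
i2,_=snap('side','s3.png')
im,_=snap('top','t3.png')
cv2.imwrite('pics/c3.png',np.vstack([cv2.resize(im[190:240,310:410,::-1],(600,300)),cv2.resize(i2[165:215,300:400,::-1],(600,300),interpolation=cv2.INTER_CUBIC)]))
```

```text
t13.44 [ 0.533  -0.0938  0.2225] F [-0.3  0.1  0.1] M [-0.08  0.14  0.  ] g 1.000 ff 0.0 q7 -1.06
grip t14.97 [ 0.533  -0.0938  0.2225] F [-0.2  0.6  0.5] M [-0.08  0.14 -0.04] g 0.006 ff 0.0 q7 -1.06
```

View pics/c3.png

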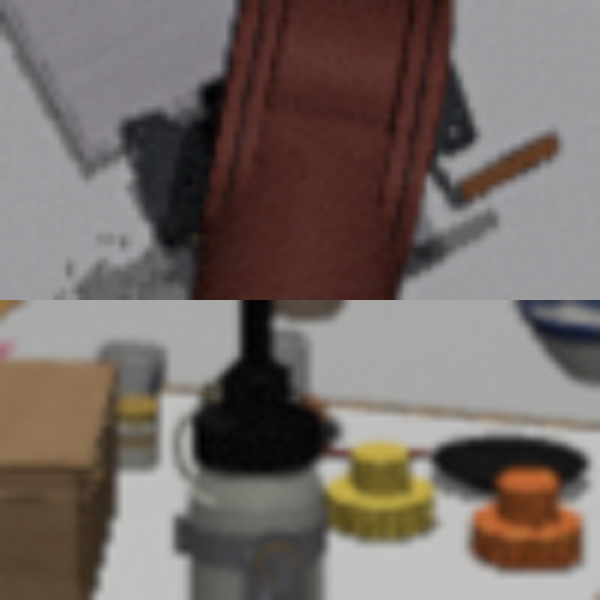

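Fingers shut fully with no contact, and in the side view they seem to stop at the knob's top. I'll measure the gripper in the depth clouds.

```bash
python3 - <<'E'
from h import *
i,d=snap('side'); w=cloud('side',d); w0=np.load('side0.npy')
m=(np.abs(w-w0).max(-1)>.03)&(np.hypot(w[...,0]-C[0],w[...,1]-C[1])<.15)&(w[...,2]>.15)
for lo in np.arange(.2,.36,.01):
    p=w[m&(w[...,2]>lo)&(w[...,2]<lo+.01)]
    if len(p): print(round(lo,3),len(p),np.round(np.median(p,0),3),np.round(p.min(0)[:2],3),np.round(p.max(0)[:2],3))
v,u=np.where(m&(w[...,2]<.3)); print(u.min(),u.max(),v.max())
m=ctrl.camera_model('side');K=np.array(m['camera_matrix']);D=np.array(m['D'],float);T=np.array(m['pose'])
def proj(P):
    c=(np.array(P)-T[:3,3])@T[:3,:3]; return cv2.projectPoints(np.array([[c[0],-c[1],-c[2]]]),np.zeros(3),np.zeros(3),K,D)[0].ravel()
for P in([*C,.2225],[*C,.25],[*C,.187],[.533,-.0938,.27]): print(P,proj(P))
print(ctrl.boxes_of('side','cap')[:3])
E
cp pics/s3.png /tmp/x.png
```

```text
0.25 6 [ 0.528 -0.087  0.258] [ 0.519 -0.094] [ 0.536 -0.08 ]
0.26 13 [ 0.526 -0.085  0.266] [ 0.516 -0.092] [ 0.537 -0.072]
0.27 16 [ 0.528 -0.083  0.274] [ 0.516 -0.094] [ 0.537 -0.069]
0.28 13 [ 0.527 -0.081  0.285] [ 0.515 -0.092] [ 0.538 -0.074]
0.29 12 [ 0.525 -0.081  0.296] [ 0.515 -0.09 ] [ 0.536 -0.068]
0.3 6 [ 0.525 -0.076  0.301] [ 0.516 -0.082] [ 0.536 -0.065]
0.32 36 [ 0.501 -0.011  0.327] [ 0.468 -0.031] [0.537 0.004]
0.33 49 [ 0.503 -0.01   0.336] [ 0.466 -0.156] [0.584 0.005]
0.34 71 [ 0.516 -0.016  0.345] [ 0.465 -0.187] [0.586 0.004]
0.35 54 [ 0.505 -0.007  0.354] [ 0.466 -0.175] [0.581 0.012]
340 345 174
[np.float64(0.533), np.float64(-0.0938), 0.2225] [341.62025263 181.89626555]
[np.float64(0.533), np.float64(-0.0938), 0.25] [341.6460184  175.30965523]
[np.float64(0.533), np.float64(-0.0938), 0.187] [341.58575081 190.31716154]
[0.533, -0.0938, 0.27] [341.66421142 170.48477204]
[{'bbox': [364.5, 197.2, 21.7, 15.5], 'p': 0.81}, {'bbox': [289.2, 252.7, 15.3, 21.6], 'p': 0.71}, {'bbox': [341.2, 186.8, 22.5, 19.9], 'p': 0.7}]
```

Run:
```python
from h import *
for n in('side','top'):
    w=np.load(n+'0.npy')
    m=(np.hypot(w[...,0]-.169,w[...,1]-.627)<.12)&(w[...,2]>.12)&(w[...,2]<.32)
    for lo in np.arange(.12,.32,.01):
        p=w[m&(w[...,2]>lo)&(w[...,2]<lo+.01)]
        if len(p): print(n,round(lo,3),len(p),np.round(np.median(p,0),3),np.round(p.min(0)[:2],3),np.round(p.max(0)[:2],3))
    m=(np.abs(w[...,0]-.45)<.1)&(np.abs(w[...,1]-.2)<.08); print(n,'table z',np.nanmedian(w[m][:,2]))
```

```text
side 0.21 2 [0.175 0.627 0.22 ] [0.161 0.58 ] [0.19  0.674]
side 0.22 52 [0.17  0.677 0.225] [0.144 0.581] [0.19  0.685]
side 0.23 66 [0.163 0.589 0.235] [0.142 0.575] [0.19  0.685]
side 0.24 55 [0.17  0.678 0.245] [0.143 0.582] [0.191 0.687]
side 0.25 50 [0.173 0.679 0.256] [0.143 0.581] [0.194 0.688]
side 0.26 54 [0.171 0.68  0.265] [0.141 0.578] [0.193 0.689]
side 0.27 35 [0.172 0.68  0.274] [0.142 0.576] [0.193 0.692]
side 0.28 14 [0.153 0.582 0.286] [0.145 0.578] [0.161 0.716]
side 0.29 133 [0.172 0.709 0.296] [0.109 0.562] [0.222 0.725]
side 0.3 255 [0.152 0.696 0.306] [0.108 0.554] [0.222 0.724]
side 0.31 196 [0.15  0.677 0.315] [0.107 0.544] [0.226 0.728]
side table z -0.001419023929528418
top 0.22 1 [0.187 0.67  0.23 ] [0.187 0.67 ] [0.187 0.67 ]
top 0.23 1 [0.188 0.675 0.237] [0.188 0.675] [0.188 0.675]
top 0.24 1 [0.189 0.667 0.249] [0.189 0.667] [0.189 0.667]
top 0.28 2 [0.172 0.54  0.288] [0.165 0.538] [0.179 0.543]
top 0.29 7 [0.211 0.67  0.298] [0.156 0.541] [0.225 0.702]
top 0.3 46 [0.195 0.624 0.307] [0.133 0.537] [0.222 0.687]
top 0.31 86 [0.198 0.628 0.314] [0.148 0.533] [0.227 0.709]
top table z 0.0010633117904566003
```

The tool really sits about 31 mm higher than reported: at the start the tips show at z 0.220 against 0.188 reported. I'll calibrate it by touching the deck (true z 0.218).

Run:
```python
from h import *
ctrl.command_gripper(1.0); b=st('open')['wrist_force']
print(ctrl.move_l([*C,.178],velocity=.035,force_limit=5)); o=st('touch')
z=o['position'][2]+.003
ctrl.move_l([*C,z],velocity=.05); st('back')
ctrl.command_gripper(0.0,45); st('grip')
```

```text
open t16.68 [ 0.533  -0.0938  0.2225] F [ 0.1  0.1 -0.6] M [-0.07  0.15 -0.04] g 1.001 ff 0.0 q7 -1.06
True
touch t17.71 [ 0.533  -0.0938  0.1835] F [-2.6  1.7  8.4] M [-0.15  0.58 -0.09] g 1.000 ff 4.3 q7 -1.03
back t17.96 [ 0.5331 -0.0938  0.1865] F [-0.2  0.3  0.1] M [-0.08  0.16 -0.01] g 1.000 ff 0.0 q7 -1.03
grip t18.72 [ 0.5335 -0.0957  0.1868] F [ 3.6 -4.9 -1.1] M [-1.41 -0.52  0.05] g 0.545 ff 45.0 q7 -1.03
```

Run:
```python
from h import *
X=np.array([.5336,-.0957]); z=.1865
ctrl.move_l([*X,z],velocity=.05); o=st('shift')
a=.3
for i in range(9):
    a+=.29
    if i>0: z+=.0048*.29
    ctrl.move_to([*X,z],O(a)); o=st('a%.2f z%.4f'%(a,z)); F=o['wrist_force']
    X=X+np.clip(F[:2]*1.5e-4,-.0008,.0008)*(np.abs(F[:2])>2)
    if abs(F[2])>4: z+=np.clip(F[2]*1e-4,-.001,.001)
print(X,z,a)
```

```text
shift t18.97 [ 0.5337 -0.096   0.1867] F [-0.1 -1.9  1.5] M [-0.46  0.14 -0.04] g 0.540 ff 45.0 q7 -1.03
a0.59 z0.1865 t19.34 [ 0.5336 -0.0959  0.1867] F [-0.7 -2.2  3.8] M [-0.46  0.27  0.11] g 0.543 ff 45.0 q7 -0.75
a0.88 z0.1879 t19.72 [ 0.5337 -0.0959  0.1876] F [ 1.8 -2.2 -2.4] M [-0.54 -0.41  0.07] g 0.545 ff 45.0 q7 -0.48
a1.17 z0.1893 t20.09 [ 0.5335 -0.0961  0.1891] F [ 1.4 -0.  -1.8] M [-0.23 -0.1   0.07] g 0.538 ff 45.0 q7 -0.19
a1.46 z0.1907 t20.47 [ 0.5336 -0.0962  0.1905] F [ 1.6 -0.6 -1.9] M [-0.2  -0.1   0.02] g 0.545 ff 45.0 q7 0.09
a1.75 z0.1921 t20.84 [ 0.5335 -0.0962  0.1919] F [ 0.5  0.1 -2.6] M [-0.15 -0.07  0.02] g 0.545 ff 45.0 q7 0.37
a2.04 z0.1935 t21.22 [ 0.5336 -0.0963  0.1934] F [ 0.6 -0.6 -3. ] M [-0.17 -0.09 -0.  ] g 0.544 ff 45.0 q7 0.66
a2.33 z0.1949 t21.59 [ 0.5336 -0.0962  0.1947] F [-0.1 -0.8 -3.1] M [-0.07 -0.11 -0.03] g 0.542 ff 45.0 q7 0.94
a2.62 z0.1962 t21.97 [ 0.5337 -0.0963  0.1962] F [ 0.  -0.8 -3.8] M [-0.11 -0.18  0.04] g 0.540 ff 45.0 q7 1.23
a2.91 z0.1976 t22.34 [ 0.5336 -0.0962  0.1976] F [ 0.4  0.3 -2.6] M [-0.01 -0.15 -0.02] g 0.545 ff 45.0 q7 1.51
[ 0.5336     -0.09636385] 0.19763600000000003 2.91
```

```bash
sed -i 's/^C=.*/C=np.array([.5336,-.0963]);PSI=.483/' h.py
python3 - <<'E'
from h import *
print(ctrl.move_l([*C,.2126],velocity=.08,force_limit=8)); o=st('lift')
if abs(o['wrist_force'][2])<9:
    ctrl.move_l([*C,.25],velocity=.25)
    P=S(-.14,-.242)
    ctrl.move_to([*P,.20],O(1.4)); st('over patch')
    ctrl.move_l([*P,.03],velocity=.3)
    print(ctrl.move_l([*P,-.01],velocity=.05,force_limit=6)); o=st('placed')
    ctrl.command_gripper(1.0); o=st('open'); np.save('place.npy',o['position'])
    ctrl.move_l([*P,.14],velocity=.3); st('up')
    im,d=snap('top','t4.png'); w=cloud('top',d); np.save('top4.npy',w)
    i2,_=snap('side','s4.png')
    cv2.imwrite('pics/c4.png',np.vstack([cv2.resize(im[175:275,310:480,::-1],(680,400)),cv2.resize(i2[160:210,310:480,::-1],(680,200))]))
E
```

```text
False
lift t22.68 [ 0.5339 -0.0962  0.2132] F [-1.   0.1 -3.5] M [0.   0.02 0.01] g 0.543 ff 45.0 q7 1.51
over patch t24.07 [ 0.5227 -0.374   0.1994] F [ 0.2  0.2 -2.9] M [-0.    0.02 -0.01] g 0.542 ff 45.0 q7 0.70
True
placed t25.40 [ 0.5219 -0.3754 -0.0011] F [ 1.1 -1.4  0.7] M [-0.37 -0.21 -0.01] g 0.543 ff 45.0 q7 0.81
open t26.33 [ 0.5215 -0.3748 -0.0009] F [-0.1 -0.4  0.4] M [-0.12  0.02 -0.  ] g 0.997 ff 0.0 q7 0.81
up t26.95 [ 0.5222 -0.3756  0.1405] F [ 0.2 -0.2  0.1] M [-0.09  0.03  0.02] g 0.999 ff 0.0 q7 0.73
```

View pics/c4.png

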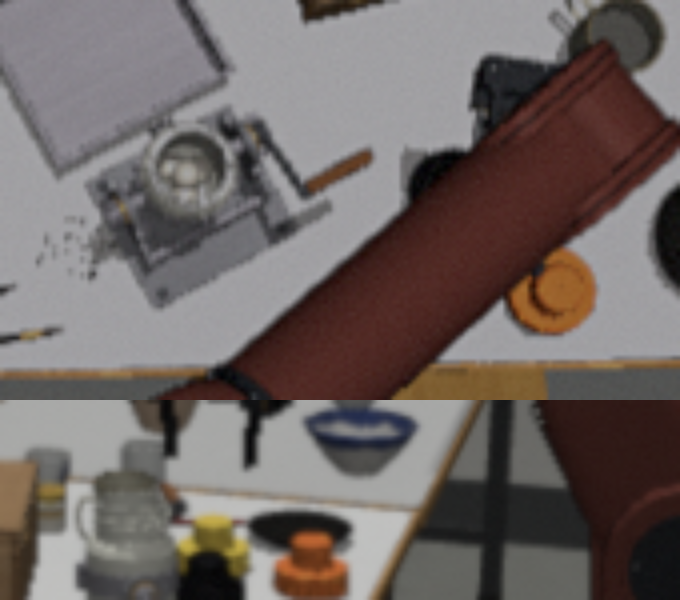

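The cap stands on the patch (side crop (210,575)), and the jar is open with balls inside at top crop (187,170). Now the crank.

```bash
cat >> h.py <<'E'
ZO=.0345; A=PSI+np.pi/2; G=.30; OFF=G*.087/2-.008
def tool(t,dx=0,dt=.021):
    return [*S(.08*np.sin(t-1.047)+OFF+dx,-.124), .135+.08*np.cos(t-1.047)-dt-ZO]
def tilt(o):
    p=np.array([[np.cos(PSI),np.sin(PSI)],[-np.sin(PSI),np.cos(PSI)]])@(o['position'][:2]-C)
    return 1.047+np.arcsin(np.clip((p[0]-OFF)/.08,-1,1)),p
E
python3 - <<'E'
from h import *
ctrl.command_gripper(.45,8)
p=tool(0,dx=-OFF)
ctrl.move_to([p[0],p[1],.2],O(A)); o=st('above'); print(np.round(o['joint_positions'],2))
print(ctrl.move_l(p,velocity=.15,force_limit=6)); st('down')
ctrl.command_gripper(G,8); st('narrow')
i2,_=snap('side','s5.png');im,d=snap('top','t5.png')
for t in np.arange(.2,1.21,.2):
    ctrl.move_l(tool(t),velocity=.1); o=st('%.2f'%t); print(tilt(o)[0])
    if np.linalg.norm(o['wrist_force'])>35: break
E
```

```text
above t28.73 [ 0.5299 -0.2382  0.2002] F [-0.8 -0.2 -0. ] M [-0.07 -0.    0.02] g 0.451 ff 0.0 q7 1.03
[-0.45  0.26  0.96  1.66 -0.22  1.34  1.03]
False
down t29.42 [ 0.5298 -0.2393  0.12  ] F [-0.  -0.5  1. ] M [-0.07 -0.04 -0.02] g 0.455 ff 0.0 q7 1.08
narrow t29.99 [ 0.5299 -0.2382  0.1196] F [-0.6 -0.2 -0.1] M [-0.11  0.02 -0.04] g 0.300 ff 0.0 q7 1.08
0.20 t30.43 [ 0.5386 -0.2334  0.132 ] F [-15.3  -3.5   3.5] M [-0.89  3.46  0.02] g 0.321 ff 7.8 q7 1.06
0.1141546239364345
0.40 t30.74 [ 0.5489 -0.228   0.1431] F [-17.   -3.1   7.2] M [-0.7   3.8  -0.14] g 0.400 ff 8.0 q7 1.05
0.32846874496809053
0.60 t31.05 [ 0.5612 -0.2216  0.1516] F [-17.4  -2.7   8.5] M [-0.58  3.98 -0.1 ] g 0.526 ff 8.0 q7 1.03
0.5401191684261529
0.80 t31.36 [ 0.5746 -0.2146  0.1572] F [-17.4  -1.7  11.1] M [-0.49  4.21 -0.19] g 0.711 ff 8.0 q7 1.02
0.7462995600813458
1.00 t31.67 [ 0.5888 -0.208   0.1597] F [-15.5  -2.8  12.2] M [-0.84  4.12 -0.23] g 0.954 ff 8.0 q7 1.01
0.9462384307459645
1.20 t31.98 [ 0.6041 -0.2017  0.1594] F [-10.8  -6.4   9.4] M [-1.66  2.69  0.03] g 0.804 ff 6.6 q7 1.00
1.1522735707938967
```

The 8 N grip lets the handle push the fingers open. I'll raise the grip to 60 N, which draws the handle back to the centre.

Run:
```python
from h import *
ctrl.command_gripper(G,60); st('regrip')
for t in np.arange(1.2,1.95,.15):
    ctrl.move_l(tool(t),velocity=.1); o=st('%.2f'%t); print(tilt(o)[0])
    if np.linalg.norm(o['wrist_force'])>40 or o['gripper_width']>.4: break
```

```text
regrip t32.73 [ 0.6046 -0.2014  0.1595] F [-7.4 -6.   8.1] M [-1.46  1.83  0.01] g 0.306 ff 5.2 q7 1.00
1.20 t32.98 [ 0.6046 -0.2014  0.1594] F [-9.  -6.3  8. ] M [-1.44  1.83  0.01] g 0.304 ff 5.2 q7 1.00
1.1600149252343892
1.35 t33.25 [ 0.6153 -0.1955  0.1563] F [-8.1 -5.6  5.7] M [-1.37  1.69 -0.03] g 0.301 ff 4.7 q7 1.00
1.316069766507407
1.50 t33.52 [ 0.6249 -0.1904  0.1515] F [-7.3 -6.   3.3] M [-1.39  1.74  0.03] g 0.297 ff 4.7 q7 0.99
1.4598720650053474
1.65 t33.78 [ 0.6338 -0.1857  0.1453] F [-8.9 -5.1  3.7] M [-1.38  1.9  -0.01] g 0.301 ff 5.0 q7 0.99
1.6016098890978885
1.80 t34.05 [ 0.6418 -0.1815  0.1376] F [-10.1  -6.6   3.2] M [-1.4   2.01  0.  ] g 0.304 ff 5.3 q7 0.98
1.7409765801295913
```

Run:
```python
from h import *
for t in (1.92,2.0,2.06,2.11):
    ctrl.move_l(tool(t),velocity=.08); o=st('%.2f'%t); print(tilt(o)[0])
    if np.linalg.norm(o['wrist_force'])>25 or tilt(o)[0]>2.0: break
ctrl.pause(.8)
im,d=snap('top','t6.png'); i2,_=snap('side','s6.png'); np.save('top6.npy',cloud('top',d))
for n in('top','side'): print([(np.round(b['bbox']).astype(int).tolist(),round(b['p'],2)) for b in ctrl.boxes_of(n,'ball_0')[:6]])
cv2.imwrite('pics/c6.png',np.vstack([cv2.resize(im[145:255,300:410,::-1],(600,400)),cv2.resize(i2[190:256,270:370,::-1],(600,200))]))
st()
```

```text
1.92 t34.32 [ 0.6475 -0.1786  0.1307] F [-9.5 -6.1  4.5] M [-1.4   2.06  0.02] g 0.301 ff 5.5 q7 0.98
1.8501083453116418
2.00 t34.57 [ 0.6508 -0.1769  0.1257] F [-10.7  -6.    4.6] M [-1.44  2.16  0.07] g 0.303 ff 5.7 q7 0.98
1.9209050470510194
2.06 t34.82 [ 0.6531 -0.1758  0.1219] F [-10.   -6.1   4.5] M [-1.44  2.17 -0.  ] g 0.305 ff 5.7 q7 0.98
1.9724728137325465
2.11 t35.07 [ 0.655  -0.1749  0.1185] F [-10.5  -6.5   5.3] M [-1.48  2.14  0.06] g 0.302 ff 5.7 q7 0.98
2.0156253810240514
[([424, 224, 24, 23], 0.59)]
[([266, 245, 37, 83], 0.69), ([303, 233, 55, 32], 0.34)]
 t36.07 [ 0.6549 -0.175   0.1187] F [-10.2  -7.2   5.4] M [-1.48  2.17 -0.02] g 0.304 ff 5.7 q7 0.98
```

View pics/c6.png

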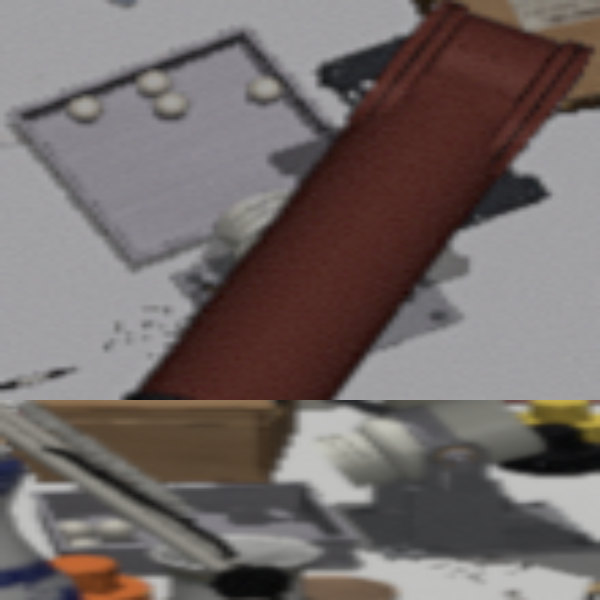

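All four balls lie in the tray, at top crop (85,108), (153,82), (171,104) and (265,88). Easing the jar back slowly.

Run:
```python
from h import *
for t in (1.9,1.7,1.5,1.3,1.1,.9,.7,.5,.35,.2,.1,.03):
    ctrl.move_l(tool(t),velocity=.05)
    o=ctrl.get_obs(); print(round(t,2),round(tilt(o)[0],2),np.round(o['wrist_force'],1),round(o['gripper_width'],2))
    if o['gripper_width']>.4: print('SLIP')
p=tool(0,dx=-OFF); ctrl.move_l(p,velocity=.03); st('home')
ctrl.command_gripper(.5,60); st('open')
ctrl.move_l([p[0],p[1],.2],velocity=.3); st('up')
ctrl.command_gripper(1.0)
P=S(-.14,-.242)
ctrl.move_to([*P,.14],O(1.4)); st('over cap')
im,d=snap('top','t7.png'); w=cloud('top',d)
```

```text
1.9 1.77 [-14.8 -10.2  -4.4] 0.3
1.7 1.59 [-15.2 -10.   -9.8] 0.31
1.5 1.42 [-12.8  -7.6 -10.3] 0.3
1.3 1.24 [-9.4 -4.8 -8.4] 0.3
1.1 1.05 [-7.9 -3.8 -4.3] 0.3
0.9 0.86 [-7.6 -3.8 -3.4] 0.3
0.7 0.67 [-6.1 -3.6 -1.9] 0.3
0.5 0.47 [-5.6 -2.7 -3.1] 0.3
0.35 0.32 [-5.3 -2.9 -1.5] 0.3
0.2 0.17 [-5.6 -2.5 -1.9] 0.3
0.1 0.07 [-6.3 -2.5 -2.7] 0.3
0.03 0.01 [-4.6 -1.6 -3.1] 0.3
home t41.53 [ 0.5306 -0.2381  0.12  ] F [0.5 0.4 0.2] M [-0.04  0.    0.04] g 0.301 ff 0.0 q7 1.08
open t42.17 [ 0.5298 -0.2383  0.1195] F [-0.2  0.4  0.6] M [-0.06  0.02 -0.03] g 0.500 ff 0.0 q7 1.08
up t42.59 [ 0.5305 -0.2386  0.2012] F [-0.1  0.6 -1.5] M [-0.08  0.04 -0.02] g 0.496 ff 0.0 q7 1.03
over cap t44.23 [ 0.5216 -0.3761  0.1396] F [0.9 0.7 0.9] M [-0.1   0.05  0.  ] g 0.999 ff 0.0 q7 0.75
```

Run:
```python
from h import *
P=S(-.14,-.242)
ctrl.move_l([*P,.0],velocity=.2,force_limit=8); st('at cap')
ctrl.command_gripper(0,45); st('grip')
ctrl.move_l([*P,.02],velocity=.1); st('lift')
ctrl.move_l([*P,.2],velocity=.35)
ctrl.move_to([*C,.25],O(2.91)); st('over jar')
ctrl.move_l([*C,.218],velocity=.15); st('pre')
print(ctrl.move_l([*C,.1955],velocity=.04,force_limit=6)); st('seated')
```

```text
at cap t45.12 [ 0.5228 -0.3761  0.0014] F [-0.  -0.9  0.7] M [-0.12  0.07  0.  ] g 0.997 ff 0.0 q7 0.84
grip t45.88 [ 0.522  -0.3756  0.    ] F [0.4 0.3 0.8] M [-0.07  0.09 -0.01] g 0.543 ff 45.0 q7 0.84
lift t46.23 [ 0.5225 -0.376   0.0209] F [-0.2 -0.4 -3.2] M [-0.1   0.08 -0.01] g 0.545 ff 45.0 q7 0.82
over jar t48.00 [ 0.5331 -0.0975  0.2493] F [-0.5  0.3 -2.3] M [-0.03 -0.03 -0.07] g 0.539 ff 45.0 q7 1.52
pre t48.37 [ 0.5331 -0.0975  0.2177] F [-0.5 -1.1 -2.7] M [ 0.02 -0.02  0.01] g 0.538 ff 45.0 q7 1.54
True
seated t48.89 [ 0.5336 -0.0962  0.197 ] F [-0.2  0.9  5.7] M [0.01 0.15 0.03] g 0.545 ff 45.0 q7 1.55
```

Run:
```python
from h import *
X=C.copy(); z=.197; a=2.91
for i in range(9):
    da=-.28; a+=da
    if i>0: z=max(z-.0048*.28,.1862)
    ctrl.move_to([*X,z],O(a)); o=st('a%.2f z%.4f'%(a,z)); F=o['wrist_force']
    X=X+np.clip(F[:2]*1.5e-4,-.0006,.0006)*(np.abs(F[:2])>2.5)
    if F[2]>6 or F[2]<-6: z+=np.clip(F[2]*1e-4,-.001,.001)
    if abs(o['torque'][2])>.55: break
print(X,z,a)
```

```text
a2.63 z0.1970 t49.26 [ 0.5335 -0.0965  0.1967] F [-0.2 -2.2 -2.9] M [-0.39 -0.18 -0.04] g 0.541 ff 45.0 q7 1.28
a2.35 z0.1957 t49.62 [ 0.5334 -0.0965  0.1955] F [ 0.4 -1.1 -3.8] M [-0.43 -0.11 -0.04] g 0.544 ff 45.0 q7 1.01
a2.07 z0.1943 t49.99 [ 0.5335 -0.0965  0.1943] F [ 0.1 -1.6 -2.9] M [-0.49 -0.1   0.  ] g 0.541 ff 45.0 q7 0.75
a1.79 z0.1930 t50.36 [ 0.5334 -0.0965  0.1929] F [-0.2 -1.6 -3.2] M [-0.51 -0.02 -0.03] g 0.541 ff 45.0 q7 0.48
a1.51 z0.1916 t50.72 [ 0.5335 -0.0963  0.1916] F [ 0.4 -1.3 -3.1] M [-0.47 -0.08 -0.02] g 0.543 ff 45.0 q7 0.21
a1.23 z0.1903 t51.08 [ 0.5334 -0.0964  0.1902] F [ 0.1 -0.9 -4. ] M [-0.52  0.04  0.  ] g 0.546 ff 45.0 q7 -0.05
a0.95 z0.1889 t51.42 [ 0.5334 -0.0962  0.1888] F [-0.5 -2.2 -3.4] M [-0.42  0.1  -0.05] g 0.541 ff 45.0 q7 -0.30
a0.67 z0.1876 t51.77 [ 0.5334 -0.0962  0.1875] F [-0.3 -1.8 -3. ] M [-0.34  0.17 -0.02] g 0.541 ff 45.0 q7 -0.55
a0.39 z0.1862 t52.12 [ 0.5342 -0.0962  0.1869] F [-0.   0.3  5.1] M [ 0.05  0.14 -0.18] g 0.535 ff 45.0 q7 -0.80
[ 0.5336 -0.0963] 0.1862479999999999 0.38999999999999924
```

Run:
```python
from h import *
a=.39
ctrl.command_gripper(0,60)
for i in range(10):
    a-=.09
    ctrl.move_to([*C,.1868],O(a)); o=st('a%.2f'%a)
    if o['torque'][2]<-.85: break
```

```text
a0.30 t52.59 [ 0.5337 -0.0962  0.187 ] F [-0.8  0.3  3.2] M [ 0.07  0.21 -0.03] g 0.542 ff 60.0 q7 -0.89
a0.21 t52.84 [ 0.5338 -0.0963  0.187 ] F [0.6 0.7 3.1] M [ 0.09  0.15 -0.14] g 0.540 ff 60.0 q7 -0.98
a0.12 t53.09 [ 0.5338 -0.0963  0.1869] F [ 1.5 -0.8  3.1] M [ 0.12 -0.02 -0.25] g 0.535 ff 60.0 q7 -1.07
a0.03 t53.34 [ 0.5341 -0.0964  0.1869] F [ 3.4 -0.7  1. ] M [-0.02 -0.7  -0.27] g 0.541 ff 60.0 q7 -1.15
a-0.06 t53.59 [ 0.5339 -0.0966  0.1869] F [ 4.1 -1.6  0.1] M [-0.2  -0.91 -0.66] g 0.545 ff 60.0 q7 -1.24
a-0.15 t53.84 [ 0.5342 -0.096   0.1869] F [ 5.8 -0.7 -0.1] M [ 0.25 -1.25 -0.77] g 0.537 ff 60.0 q7 -1.33
a-0.24 t54.09 [ 0.5343 -0.0968  0.187 ] F [ 7.3 -2.3 -1.3] M [-0.58 -1.39 -0.58] g 0.538 ff 60.0 q7 -1.42
a-0.33 t54.34 [ 0.5329 -0.0964  0.1869] F [-1.7  0.5  6.4] M [-0.26  0.74 -0.1 ] g 0.537 ff 60.0 q7 -1.51
a-0.42 t54.59 [ 0.5327 -0.096   0.187 ] F [-3.3  0.3  8.9] M [0.11 0.99 0.62] g 0.543 ff 60.0 q7 -1.59
a-0.51 t54.84 [ 0.533  -0.0959  0.1871] F [-2.9  0.8  8. ] M [ 0.38  0.68 -0.11] g 0.539 ff 60.0 q7 -1.68
```

Run:
```python
from h import *
ctrl.command_gripper(1.0); st('free')
a=.25
ctrl.move_to([*C,.1868],O(a)); st('back')
ctrl.command_gripper(0,60); st('grip')
for i in range(4):
    a-=.07
    ctrl.move_to([*C,.1868],O(a)); o=st('a%.2f'%a)
    if abs(o['torque'][2])>.5: break
```

```text
free t55.77 [ 0.5336 -0.0963  0.1868] F [0.2 0.2 0.1] M [-0.03  0.14 -0.01] g 0.998 ff 0.0 q7 -1.69
back t56.44 [ 0.5336 -0.0964  0.1868] F [-0.6 -0.1 -0.3] M [-0.01  0.16 -0.01] g 0.998 ff 0.0 q7 -1.04
grip t57.20 [ 0.5339 -0.0977  0.1868] F [ 4.3 -5.  -3.7] M [-0.92 -0.57  0.13] g 0.544 ff 60.0 q7 -1.04
a0.18 t57.45 [ 0.5345 -0.0976  0.187 ] F [ 5.5 -4.8 -4.8] M [-0.93 -1.05  0.78] g 0.540 ff 60.0 q7 -1.10
```

Turning is resisted at once (0.78 N m within 0.07 rad), so the cap is tight. Release, retreat and check.

Run:
```python
from h import *
ctrl.command_gripper(1.0); st('free')
ctrl.move_l([*C,.27],velocity=.25)
ctrl.move_to([.45,-.38,.3],O(.25)); st('away')
im,d=snap('top','t8.png'); w=cloud('top',d); i2,d2=snap('side','s8.png')
r=np.hypot(w[...,0]-.533,w[...,1]+.0945); 
for lo,hi in((.235,.265),(.205,.23)):
    m=(r<.08)&(w[...,2]>lo)&(w[...,2]<hi); p=w[m]
    c=np.linalg.lstsq(np.c_[p[:,:2]-[.533,-.0945],np.ones(len(p))],p[:,2],rcond=None)[0]
    print(lo,np.median(p[:,2]),cv2.minEnclosingCircle(p[:,:2].astype(np.float32)),'slope',c)
cv2.imwrite('pics/c8.png',np.vstack([cv2.resize(im[145:255,300:465,::-1],(600,400)),cv2.resize(i2[160:226,290:370,::-1],(240,198))@np.ones((1,)) if 0 else cv2.resize(i2[165:240,280:430,::-1],(600,300))]).clip(0,255)[:600])
```

```text
free t58.38 [ 0.5336 -0.0963  0.1868] F [ 0.1 -0.2  0.2] M [-0.06  0.14 -0.01] g 0.999 ff 0.0 q7 -1.10
away t60.01 [ 0.4509 -0.3786  0.2993] F [0.5 0.  0.2] M [-0.08  0.11 -0.02] g 1.001 ff 0.0 q7 -0.43
0.235 0.24933483219879837 ((0.5344627499580383, -0.09450970590114594), 0.02463536337018013) slope [-0.03427481  0.03228951  0.24961514]
0.205 0.21799161305037695 ((0.5347285866737366, -0.09427888691425323), 0.04465465620160103) slope [ 0.01235008 -0.00707752  0.21762329]
```

View pics/c8.png

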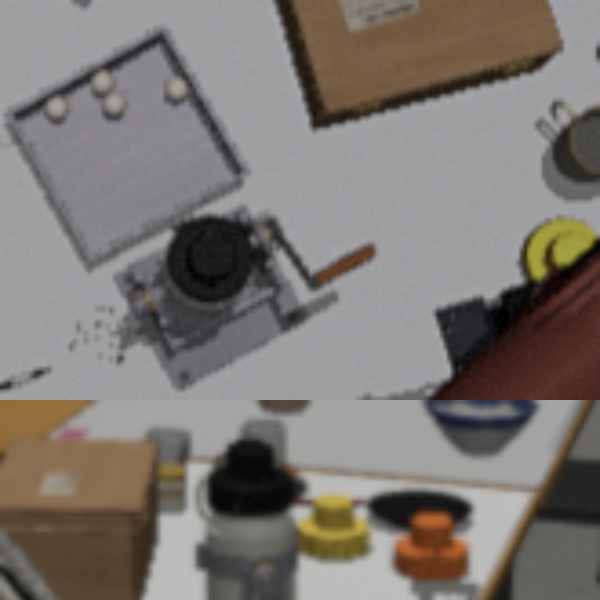

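The picture shows the balls in the tray (top crop row ~95), the jar upright and the cap level and seated (knob top 0.249). The torque signs during tightening were inconsistent and 12 s remain, so I'll do one quick re-check of tightness and then hand in.

Run:
```python
from h import *
X=C+[.0004,-.0009]
a=.6
ctrl.move_to([*X,.26],O(a)); ctrl.move_l([*X,.1868],velocity=.2)
ctrl.command_gripper(0,60); o=st('grip'); m0=o['torque'][2]; hit=0
for i in range(7):
    if ctrl.get_obs()['time_s']>66: break
    a-=.06; ctrl.move_to([*X,.1868],O(a)); o=st('a%.2f'%a)
    hit+=abs(o['torque'][2]-m0)>.5
    if hit>1: break
ctrl.command_gripper(.8); ctrl.move_l([*X,.26],velocity=.3); st('up')
```

```text
grip t62.52 [ 0.5346 -0.098   0.1869] F [ 4.2 -3.3 -3.4] M [-0.59 -0.59  0.09] g 0.537 ff 60.0 q7 -0.63
a0.54 t62.77 [ 0.5348 -0.0978  0.187 ] F [ 5.  -4.  -1.8] M [-0.7  -0.73  1.04] g 0.535 ff 60.0 q7 -0.68
a0.48 t63.02 [ 0.5359 -0.0972  0.1872] F [10.  -3.2 -6.2] M [-0.32 -1.88  0.97] g 0.538 ff 60.0 q7 -0.73
up t64.13 [ 0.5347 -0.0972  0.2611] F [ 0.   0.9 -0.5] M [-0.13  0.17 -0.07] g 0.799 ff 0.0 q7 -0.81
```

Turning moment was about 1 N m at once, so the cap is tight. Handing in.

Run:
```python
from h import *
print(ctrl.job_done())
```

```text
the job is handed in; nothing more can be done
None
```

The job is handed in at about 64 s of the 72 s limit: all four balls are in the tray, the jar was eased back upright, and the cap is screwed on and level, resisting further turning at about 1 N m, though the fingers appear to have slipped on the knob once while tightening.

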